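# Tip a timber block onto the stop board

## Task

The pale timber block stands on its long edge on the plywood stop board, its red-crossed face towards you. Push it over with the fingers so that it lies flat on the board with the red cross on top, then push it along the board until its long side sits flush along the dark wooden stop, its whole length on the board. Only push: do not lift or carry the block, and leave the black wax tin, the sanding drum and the cork block alone.

Things in the scene. Friction and masses are not known exactly. Their poses are not given: they have to be found in the camera images.
- block_center (a point): centre of the pale planed timber block, 95 x 190 x 46 mm, about 0.4 kg. Axes: x across the 95 mm width, y along the 190 mm length, z through the 46 mm thickness, out of the broad face with the red cross. At the start it stands on a long edge, 95 mm high and 46 mm deep, centre 47.5 mm above the board, z level and pointing roughly at the robot, x up. Lying flat, its centre is 23 mm above the board
- stop_foot (a point): point on the fixed stop board: middle of the foot of the stop's near face, on the board's top. Plywood 260 (x) by 280 (y) by 12 mm, lying on the table, top at z = 0.012. The dark stop, 20 mm wide, 18 mm high above the board, runs along the whole far edge. Axes: x level, square into the stop, away from the robot; y along the stop; z up. The board spans x -240 to +20 mm, y -140 to +140 mm
- wax_tin_center (a point): centre of a black round wax tin, 67 mm across, 32 mm high, loose, beside the board; leave alone
- drum_center (a point): centre of the sleeve of a brown spare sanding drum, 38 mm across, 82 mm high with its bright neck, standing loose beside the board, this point 35 mm above its underside; leave alone
- cork_center (a point): centre of a brown cork sanding block, 64 x 110 x 36 mm, loose, left of the board; leave alone
- block: the same loose timber block; origin at the centre of its plain broad face, 23 mm from the block centre, same axes. Pushed near its top against z it tips over its far bottom edge without sliding, passes its balance point at about 26 degrees and drops by itself onto its plain face; then z points up

How it is judged:
On the way:
1. the block has been tipped over and lies flat on the board, red cross on top, still clear of the stop (angle between block_center's own z axis and vertical below 0.08 rad and z of block_center in the frame of stop_foot below 0.03 m and x of block_center in the frame of stop_foot below -0.0535 m), for 0.2 s.
At the end, for the whole second after the job is handed in: the block lies still and flat on the board (within 0.08 rad), red cross on top, its long side against the stop: centre at most 5 mm farther from the stop than when touching, parallel to it within 0.05 rad, and within 50 mm of the middle of the stop's length (angle between block_center's own z axis and vertical below 0.08 rad and z of block_center in the frame of stop_foot between 0.018 and 0.028 m and x of block_center in the frame of stop_foot between -0.0525 and -0.044 m and angle between the y axis of block_center and the y axis of stop_foot, either way round below 0.05 rad and y of block_center in the frame of stop_foot between -0.05 and 0.05 m and linear speed of block below 0.01 m/s).
It fails at once if the block is lifted (its centre more than 73 mm above the board; tipping alone raises it to 53 mm) (height (world z) of block_center above 0.085 m).
It fails at once if the wax tin is moved by more than 15 mm or tipped (distance of wax_tin_center from where it was at the start of the episode above 0.015 m or angle between wax_tin_center's own z axis and vertical above 0.3 rad).
It fails at once if the sanding drum is moved by more than 15 mm or tipped (distance of drum_center from where it was at the start of the episode above 0.015 m or angle between drum_center's own z axis and vertical above 0.3 rad).
It fails at once if the cork block is moved by more than 15 mm or tipped (distance of cork_center from where it was at the start of the episode above 0.015 m or angle between cork_center's own z axis and vertical above 0.3 rad).
It also fails if it takes over 48 s, if anything falls off the work surface, if the arm or the gripper's body presses on something with over 40 N, if the wrist force passes 120 N, or if a joint passes its speed limit or range.

## Robot

A 6-joint arm with a two-finger parallel gripper is mounted at the origin on a cart in front of the work surface, level with it; the furniture and walls round the work are solid. World frame = base frame: x ahead of the robot, y to its left, z up, the work surface at z = 0. Lengths are in m, angles in rad, forces in N, time in s.
With the tool pointing down it reaches from about 0.375 to 0.975 m from the base axis. Payload 3.8 kg.
Tool frame: the origin (TCP) lies midway between the tips of the shut fingers; the grasp point (between the pads) lies 19 mm behind it; z points along the fingers, y is the line along which they close (so a half turn about z gives the same grasp; the last joint's range is limited). The gripper opens to 88 mm and grips with 3 to 60 N. Pads are 18 mm wide; open, the fingers measure 123 mm over their backs; the gripper's body (75 mm by 187 mm) begins 45 mm behind the grasp point.
Start: joints at [-1.141, 0.264, 1.604, -0, 1.274, -0.037], TCP at [0.304, -0.603, 0.206] pointing down, gripper open.
Joint ranges: [-2.63, 2.63], [-0.94, 2.18], [0.31, 2.57], [-1.31, 4.45], [0, 2.66], [-2.55, 2.55]. Speed limits (rad/s): [2.57, 2.57, 3.14, 3.14, 3.14, 3.14].

## Interface

Orientations are given as a rotation vector (axis times angle).
In Python, from cell import manip, inverse_kinematics, cams, order gives the robot as it stands. Calls block until the motion is done:
- manip.move_pose(position, orientation): joint-space move of the TCP to a pose.
- manip.move_linear(position, rate=0.15, rot=None): straight line of the TCP; rot=None keeps the orientation; rate is the mean speed in m/s.
- manip.set_joints(angles): joint-space move.
- manip.set_gripper(opening, force=None): finger opening in m; force is the grip in N (None keeps the last); returns when the fingers have stopped.
- manip.dwell(seconds).
- inverse_kinematics(position, orientation): joint angles nearest the present ones, or None.
- manip.state(): the state.
- cams.capture(name): name is "scene" or "top"; returns a dict with "image" (400x640x3 uint8, blue, green, red), "z_map" (400x640 float32, m along the optical axis (not along the pixel's ray), 0 where there is no reading), "intrinsics" (3x3 intrinsics, pixels), "k1" (the pictures are not rectified: a ray, as slopes to the right and down, at radius r is drawn at 1 + k1 r^2 times it, then the intrinsics apply), "position" and "orientation" of the camera in the world. Camera axes: x right, y down, z forward; pixel columns grow to the right and rows downward; lengths in m; the calibration is good to about 2 mm. A picture is of the moment at which its call begins.
A pose or a line that the arm cannot do raises manip.IKError and nothing moves.
- order.close_job(): hands the job in; it is judged then, once.
The state is a dict: "clock": time; "joint_pos": joint angles; "joint_velocities": joint speeds; "tau": joint torques, N m; "tool_pos": TCP position; "tcp_rot": TCP orientation; "contact_force": force on the tool from outside, world axes, zero at the start; "moment": the same for the moment, N m; "gripper_width": finger opening in m; "grasp_force": force on a finger pad.
Only numpy, scipy, OpenCV 4.12 (cv2) and the standard library are available. Lean on these libraries where they do the work, as an engineer would, in place of code of your own. Each camera call takes 0.05 s, during which the arm holds its last target. There are 200 camera calls.

## Working session

There is one attempt and no reset: what is moved stays moved. The work goes in short steps, each a Python script; the robot and the scene stay as the last script left them, time stands still between calls to the robot, and variables do not carry over. Pictures are saved under pics/ and viewed, at most 10 in all, crops included, and the job is handed in when it is done.

```bash
mkdir -p pics
cat > h.py <<'E'
import numpy as np, cv2
from scipy.spatial.transform import Rotation as R
from cell import manip, inverse_kinematics, cams, order
def cam(n):
    c=cams.capture(n); np.savez('/tmp/'+n,**c); return c
def cloud(c):
    K=np.array(c["intrinsics"]);k=float(c["k1"]);z=c["z_map"];h,w=z.shape
    u,v=np.meshgrid(np.arange(w),np.arange(h))
    x=(u-K[0,2])/K[0,0];y=(v-K[1,2])/K[1,1]
    rd=np.hypot(x,y);r=rd.copy()
    for _ in range(20): r=rd/(1+k*r*r)
    s=np.where(rd>0,r/np.maximum(rd,1e-9),1)
    P=np.stack([x*s*z,y*s*z,z],-1)
    o=np.array(c["orientation"]);M=o if o.shape==(3,3) else R.from_rotvec(o).as_matrix()
    return P@M.T+np.array(c["position"])
E
python3 - <<'E'
from h import *
for n in("scene","top"):
    c=cam(n);cv2.imwrite(f'pics/{n}0.png',c["image"]);print(c["position"],c["orientation"],c["k1"])
print(manip.state())
E
```

```text
[-0.19775087  0.62669482  0.76676405] [-1.13916788  2.22115346 -1.11428439] -0.026720041290145522
[0.42598947 0.09645804 1.33109347] [-2.18163319  2.1448897  -0.07482325] -0.15660698268420914
{'clock': 0.1, 'joint_pos': array([-1.14089189e+00,  2.64668472e-01,  1.60522254e+00, -5.32042433e-06,
        1.27366953e+00, -3.68721087e-02]), 'joint_velocities': array([ 0.00158068, -0.00102682, -0.00437923, -0.00050582,  0.0007845 ,
        0.00077869]), 'tau': array([ 1.42418194e-03, -5.03618610e+01, -3.58070040e+01,  7.30884215e-02,
        2.32926942e-02, -7.22360642e-05]), 'tool_pos': array([ 0.30348204, -0.60215558,  0.20442689]), 'tcp_rot': array([-3.05454158e+00, -7.26128882e-01,  6.11017341e-04]), 'contact_force': array([-0.55959472, -0.29959529, -0.64507369]), 'moment': array([ 0.01819437, -0.01020446, -0.00768499]), 'grasp_force': 0.0, 'gripper_width': 0.0880263496949651}
```

View pics/scene0.png

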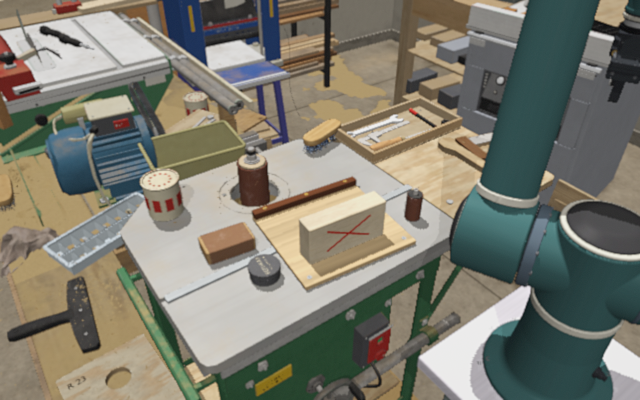

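View pics/top0.png

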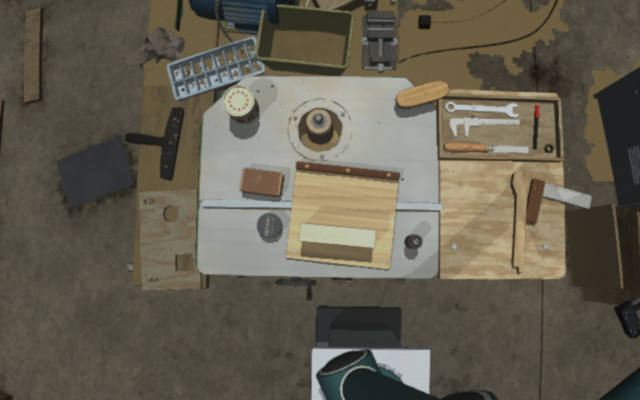

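The top view shows the stop from (297,163) to (400,178), the board's near edge from (287,260) to (391,269), and the block's top from (303,222) to (376,247). The tin is at (269,227), the drum at (413,242) and the cork at (262,182).

```bash
cat >> h.py <<'E'
def rect(c,zlo,zhi,box):
    P=cloud(c).reshape(-1,3);x0,x1,y0,y1=box
    m=(P[:,2]>zlo)&(P[:,2]<zhi)&(P[:,0]>x0)&(P[:,0]<x1)&(P[:,1]>y0)&(P[:,1]<y1)&(c["z_map"].ravel()>0)
    Q=P[m]; r=cv2.minAreaRect(Q[:,:2].astype(np.float32))
    return len(Q),np.median(Q[:,2]),np.round(r[0],4),np.round(r[1],4),round(r[2],2),np.round(cv2.boxPoints(r),4).tolist()
E
python3 - <<'E'
from h import *
c=dict(np.load('/tmp/top.npz'));P=cloud(c)
for n,(u,v) in dict(stopL=(299,168),stopR=(396,175),bA=(296,162),bB=(400,172),bC=(391,269),bD=(287,260),blk=(339,231),tin=(269,227),drum=(413,240),cork=(262,182),table=(230,240)).items(): print(n,P[v,u].round(4))
b=P[231,339]
print('block',rect(c,.085,.13,(b[0]-.1,b[0]+.1,b[1]-.16,b[1]+.16)))
s=(P[168,299]+P[175,396])/2
print('stop',rect(c,.0205,.045,(s[0]-.04,s[0]+.05,s[1]-.17,s[1]+.17)))
print('board',rect(c,.006,.045,(s[0]-.3,s[0]+.05,s[1]-.165,s[1]+.165)))
E
python3 - <<'E'
import cv2
i=cv2.imread('pics/top0.png')[150:280,230:430]
cv2.imwrite('pics/crop0.png',cv2.resize(i,None,fx=4,fy=4,interpolation=2))
E
```

```text
stopL [0.6326 0.2014 0.0299]
stopR [ 0.6175 -0.0583  0.0311]
bA [6.539e-01 2.125e-01 5.000e-04]
bB [ 0.6303 -0.0727  0.0021]
bC [ 0.3666 -0.0503 -0.0012]
bD [0.3859 0.2305 0.0014]
blk [0.4634 0.0919 0.1107]
tin [0.473  0.2773 0.0327]
drum [ 0.4444 -0.0973  0.0763]
cork [0.5922 0.2986 0.0395]
table [0.4366 0.3877 0.0028]
block (1399, np.float64(0.10773027327390405), array([0.4538, 0.0969]), array([0.1878, 0.0464]), 85.34, [[0.4230000078678131, 0.005200000014156103], [0.4693000018596649, 0.001500000013038516], [0.484499990940094, 0.18860000371932983], [0.4383000135421753, 0.1923999935388565]])
stop (818, np.float64(0.031006846447254932), array([0.6077, 0.0733]), array([0.278 , 0.0647]), 84.93, [[0.5631999969482422, -0.062300000339746475], [0.6276000142097473, -0.06809999793767929], [0.6521999835968018, 0.20890000462532043], [0.5877000093460083, 0.21459999680519104]])
board (8732, np.float64(0.013239785983810815), array([0.5093, 0.0703]), array([0.3299, 0.3268]), 0.33, [[0.3434000015258789, 0.23280000686645508], [0.34529998898506165, -0.09399999678134918], [0.6751999855041504, -0.09210000187158585], [0.67330002784729, 0.23469999432563782]])
```

View pics/crop0.png

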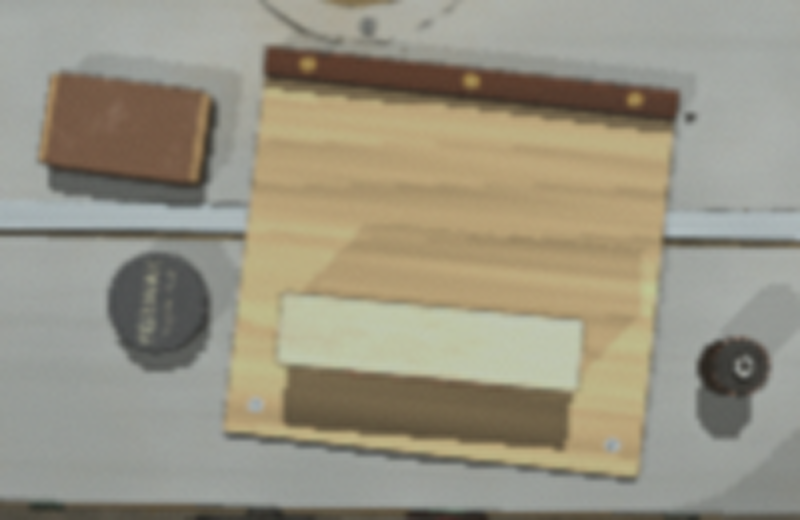

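The crop matches the depth fit: stop line tilted about 5°, with the block roughly parallel to it. In the stop frame the block sits at x≈-0.168, y≈+0.010. Now I'll tip it with the open fingers.

```bash
cat >> h.py <<'E'
F=np.array([.620,.0722]); a=np.deg2rad(5.0)
XS=np.array([np.cos(a),-np.sin(a)]); YS=np.array([np.sin(a),np.cos(a)])
def W(x,y,z): return np.r_[F+x*XS+y*YS,z]
def S(p): d=np.asarray(p)[:2]-F; return np.array([d@XS,d@YS])
def down(yaw=0,s=1):
    t=a-yaw; y=s*np.array([np.sin(t),np.cos(t),0]); z=np.array([0,0,-1.])
    return R.from_matrix(np.stack([np.cross(y,z),y,z],1)).as_rotvec()
def st():
    s=manip.state(); print(round(s["clock"],2),'stop-frame',S(s["tool_pos"]).round(4),s["tool_pos"].round(4),'F',s["contact_force"].round(1),s["joint_pos"].round(2))
E
python3 - <<'E'
from h import *
q={s:inverse_kinematics(W(-.221,.01,.2),down(0,s)) for s in(1,-1)};print(q)
s=min((k for k in q if q[k] is not None),key=lambda k:abs(q[k][5]));print(s)
manip.move_pose(W(-.221,.01,.2),down(0,s));st()
manip.move_linear(W(-.221,.01,.088),rate=.1);st()
manip.move_linear(W(-.196,.01,.088),rate=.05);st()
c=cam("scene");cv2.imwrite('pics/s1.png',c["image"])
E
```

```text
{1: array([ 1.87625096e-01, -2.48614062e-01,  2.13057392e+00, -4.44089210e-16,
        1.25963280e+00, -1.29590477e+00]), -1: array([ 1.87625096e-01, -2.48614062e-01,  2.13057392e+00, -8.88178420e-16,
        1.25963280e+00,  1.84568789e+00])}
1
2.62 stop-frame [-0.2205  0.0096] [0.4011 0.1009 0.2001] F [ 1.3  0.2 -0.2] [ 0.19 -0.25  2.13 -0.    1.26 -1.3 ]
3.88 stop-frame [-0.2203  0.0102] [0.4014 0.1016 0.0887] F [ 0.5 -0.4  0.9] [ 0.19 -0.14  2.26  0.    1.02 -1.3 ]
4.53 stop-frame [-0.1961  0.0099] [0.4255 0.0992 0.0878] F [-0.5  0.2 -0.2] [ 0.17 -0.08  2.21  0.    1.01 -1.31]
```

View pics/s1.png

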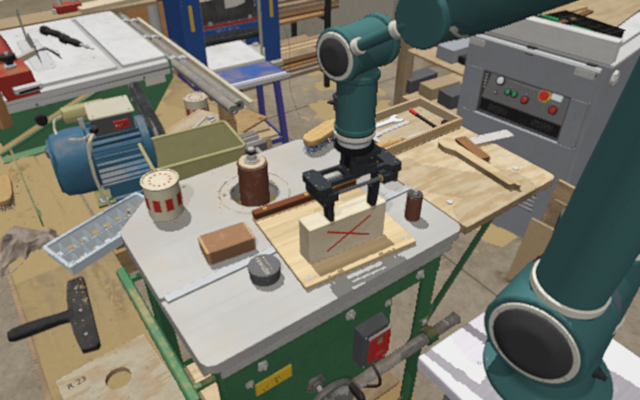

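The picture shows the finger tips hidden behind the block's top edge, near (330,215) and (372,205). They should be in front of the red face, so I'll check with the scene depth.

Run:
```python
from h import *
c=dict(np.load('/tmp/scene.npz'));P=cloud(c)
im=c["image"]
for n,(u,v) in dict(face=(350,235),face2=(320,248),facetop=(342,217),top=(345,208),f1=(332,205),f1b=(332,195),f2=(372,195),body=(345,180),boardnear=(330,268),stop=(305,197),tin=(264,265),drum=(414,195)).items(): print(n,P[v,u].round(4),S(P[v,u]).round(4),im[v,u])
t=cam("top");cv2.imwrite('pics/t1.png',cv2.resize(t["image"][150:280,230:430],None,fx=4,fy=4))
cv2.imwrite('pics/s1c.png',cv2.resize(im[140:290,240:440],None,fx=4,fy=4))
```

```text
face [0.4297 0.0947 0.0511] [-0.1915  0.0058] [114 134 144]
face2 [0.4356 0.1685 0.049 ] [-0.192   0.0799] [112 132 143]
facetop [0.4336 0.115  0.1072] [-0.1894  0.0264] [193 220 233]
top [0.4537 0.0916 0.1069] [-0.1673  0.0049] [194 219 231]
f1 [0.4199 0.1519 0.1633] [-0.2063  0.0619] [20 18 19]
f1b [0.3987 0.1687 0.2074] [-0.2289  0.0769] [41 40 38]
f2 [0.4137 0.0556 0.1493] [-0.2041 -0.0345] [32 28 29]
body [0.4071 0.1326 0.2213] [-0.2174  0.0417] [37 34 32]
boardnear [0.4066 0.1638 0.0123] [-0.2205  0.0727] [ 96 129 149]
stop [0.6184 0.0811 0.0303] [-0.0023  0.0087] [38 56 95]
tin [0.4773 0.2786 0.03  ] [-0.1601  0.1932] [134 139 142]
drum [ 0.4371 -0.0962  0.0695] [-0.1675 -0.1837] [94 97 99]
```

View pics/s1c.png

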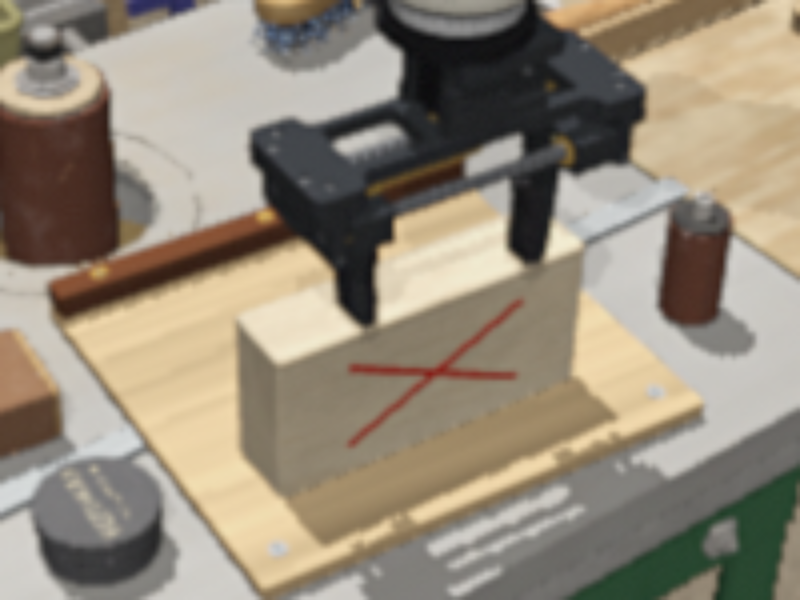

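The crop settles it: the fingers are in front of the red face, with their tips just below its top edge at crop pixels (370,322) and (530,262). Depth agrees, so I'll push.

Run:
```python
from h import *
for x in(-.186,-.176,-.166,-.158,-.152):
    manip.move_linear(W(x,.01,.088),rate=.04);st()
    c=cam("top");r=rect(c,.045,.068,(.40,.615,-.06,.24));print(r[0],S(r[2]).round(4),r[3])
manip.dwell(.5)
c=cam("scene");cv2.imwrite('pics/s2.png',c["image"])
```

```text
5.03 stop-frame [-0.1857  0.01  ] [0.4359 0.0983 0.0881] F [-0.6 -0.  -0.1] [ 0.17 -0.07  2.19  0.    1.01 -1.32]
0 [-0.6113 -0.126 ] [0. 0.]
5.48 stop-frame [-0.1757  0.01  ] [0.4458 0.0975 0.088 ] F [-0.1  0.9 -0. ] [ 0.16 -0.05  2.18 -0.    1.01 -1.32]
0 [-0.6113 -0.126 ] [0. 0.]
5.93 stop-frame [-0.1657  0.01  ] [0.4558 0.0966 0.088 ] F [ 0.7  0.  -0. ] [ 0.16 -0.03  2.16  0.    1.01 -1.33]
0 [-0.6113 -0.126 ] [0. 0.]
6.33 stop-frame [-0.1577  0.01  ] [0.4638 0.0959 0.088 ] F [-0.5 -0.2  1.1] [ 0.15 -0.01  2.14  0.    1.01 -1.33]
0 [-0.6113 -0.126 ] [0. 0.]
6.68 stop-frame [-0.1517  0.01  ] [0.4698 0.0954 0.088 ] F [-0.3 -0.6 -0.1] [ 0.15 -0.    2.13 -0.    1.01 -1.34]
1 [-0.1909 -0.0082] [0. 0.]
  return _methods._mean(a, axis=axis, dtype=dtype,
  ret = ret.dtype.type(ret / rcount)
```

View pics/s2.png

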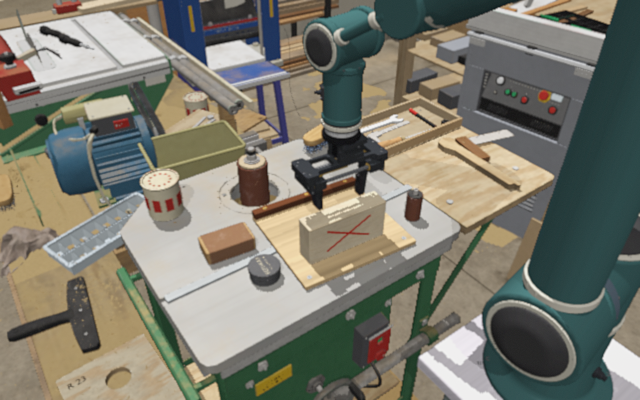

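The block still stands, unmoved. The open fingers passed over its top, so their tips sit higher than the nominal TCP. I'll go back up and around, then measure the tip height both open and shut.

Run:
```python
from h import *
c=dict(np.load('/tmp/scene.npz'))
def tip(c):
    P=cloud(c);im=c["image"].astype(int);p=S(manip.state()["tool_pos"])
    rel=P[...,:2]-F; xs=rel@XS; ys=rel@YS
    m=(im.max(-1)<70)&(abs(xs-p[0])<.02)&(abs(ys-p[1])<.07)&(P[...,2]>.06)&(c["z_map"]>0)
    z=P[...,2][m]; print('tip z',np.percentile(z,[0.5,2,5]).round(4),m.sum())
tip(c)
manip.move_linear(W(-.152,.01,.16),rate=.2);tip(cam("scene"));st()
manip.move_linear(W(-.222,.01,.16),rate=.15)
manip.set_gripper(0.0);tip(cam("scene"));st();print(manip.state()["gripper_width"])
c=cam("scene");cv2.imwrite('pics/s3c.png',cv2.resize(c["image"][120:280,240:440],None,fx=4,fy=3.6))
t=cam("top");r=rect(t,.085,.125,(.40,.56,-.06,.24));print(S(r[2]),r[3:5])
```

```text
tip z [0.1279 0.1318 0.1399] 1846
tip z [0.1985 0.2034 0.2117] 2153
7.84 stop-frame [-0.1529  0.0098] [0.4685 0.0952 0.1588] F [0.8 0.5 0.1] [ 0.15 -0.08  2.06 -0.    1.16 -1.34]
tip z [0.1985 0.2049 0.2148] 2371
9.81 stop-frame [-0.222  0.01 ] [0.3997 0.1015 0.16  ] F [ 0.4 -0.4 -0.5] [ 0.19 -0.22  2.18 -0.    1.18 -1.3 ]
0.0006574575951435505
[-0.16641654  0.01013441] (array([0.1879, 0.0453]), 86.38)
```

View pics/s3c.png

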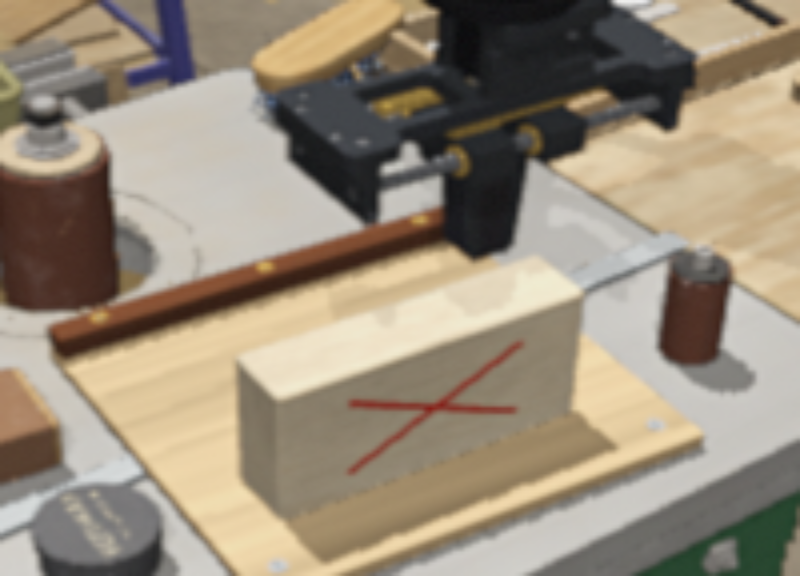

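The shut fingers end at crop pixel (480,252), which is image pixel (360,190), well above the reported TCP. I'll measure the actual tip position there.

Run:
```python
from h import *
c=dict(np.load('/tmp/scene.npz'));P=cloud(c)
for u in(352,356,360,364,368):
    for v in(170,180,184,188,190,192): print(u,v,P[v,u].round(4),S(P[v,u]).round(4),c["image"][v,u].max())
t=dict(np.load('/tmp/top.npz'));Q=cloud(t);p=manip.state()["tool_pos"];print(p)
# where the reported TCP would be drawn in the scene picture
M=R.from_rotvec(c["orientation"]).as_matrix();d=M.T@(p-c["position"]);K=c["intrinsics"];s=d[:2]/d[2];s=s*(1+c["k1"]*(s@s));print(K[0,0]*s[0]+K[0,2],K[1,1]*s[1]+K[1,2])
```

```text
352 170 [0.4034 0.12   0.2407] [-0.22    0.0288] 21
352 180 [0.4043 0.1181 0.217 ] [-0.2189  0.0269] 30
352 184 [0.4061 0.1161 0.2059] [-0.2169  0.0251] 30
352 188 [ 0.6007 -0.0491  0.0126] [-0.0086 -0.1226] 150
352 190 [ 0.5938 -0.0436  0.0128] [-0.016  -0.1177] 218
352 192 [ 0.5889 -0.0398  0.0112] [-0.0212 -0.1143] 218
356 170 [0.3722 0.1371 0.2643] [-0.2525  0.0431] 28
356 180 [0.3914 0.1193 0.2248] [-0.2318  0.027 ] 39
356 184 [0.3932 0.1173 0.2139] [-0.2299  0.0252] 35
356 188 [0.3915 0.1182 0.2061] [-0.2317  0.0259] 31
356 190 [0.3918 0.1176 0.201 ] [-0.2312  0.0254] 89
356 192 [ 0.582  -0.0469  0.0123] [-0.0275 -0.122 ] 205
360 170 [0.3683 0.1313 0.2642] [-0.2559  0.0369] 34
360 180 [0.394  0.1073 0.2184] [-0.2282  0.0153] 29
360 184 [0.3911 0.1093 0.2118] [-0.2313  0.017 ] 31
360 188 [0.391  0.1087 0.2024] [-0.2313  0.0164] 32
360 190 [0.3928 0.1069 0.1959] [-0.2294  0.0147] 33
360 192 [ 0.5749 -0.0538  0.0136] [-0.034  -0.1294] 169
364 170 [0.3912 0.1015 0.2401] [-0.2305  0.0092] 31
364 180 [0.3919 0.0993 0.2164] [-0.2296  0.0071] 28
364 184 [0.391  0.0994 0.2078] [-0.2305  0.0071] 31
364 188 [0.3909 0.0988 0.1983] [-0.2305  0.0065] 27
364 190 [0.3916 0.0979 0.1928] [-0.2298  0.0057] 128
364 192 [ 5.832e-01 -7.450e-02 -2.000e-04] [-0.0239 -0.1494] 194
368 170 [0.3882 0.0943 0.2389] [-0.2328  0.0018] 32
368 180 [0.3899 0.091  0.2142] [-0.2309 -0.0013] 40
368 184 [0.3913 0.089  0.2033] [-0.2293 -0.0032] 87
368 188 [ 0.5942 -0.0971 -0.0037] [-0.011  -0.1709] 155
368 190 [ 0.5843 -0.0886 -0.0006] [-0.0215 -0.1633] 186
368 192 [ 5.776e-01 -8.300e-02 -5.000e-04] [-0.0287 -0.1583] 200
[0.39970923 0.10150146 0.15998864]
358.97510504081345 202.29418521503564
```

The tip's x and y match the reported TCP, but it sits about 35 mm higher. I'll command 35 mm lower and tip the block with the fingers open.

```bash
cat >> h.py <<'E'
DZ=.035   # real fingertips sit this far above the reported TCP
E
python3 - <<'E'
from h import *
manip.set_gripper(.088)
manip.move_linear(W(-.222,.01,.097-DZ),rate=.12);st()
manip.move_linear(W(-.200,.01,.097-DZ),rate=.06);st()
for x in(-.188,-.178,-.168,-.158,-.152):
    manip.move_linear(W(x,.01,.097-DZ),rate=.05);st()
manip.dwell(.4)
c=cam("scene");cv2.imwrite('pics/s4.png',c["image"])
E
```

```text
12.2 stop-frame [-0.2214  0.0102] [0.4004 0.1016 0.0626] F [ 0.7 -0.1  0.6] [ 0.19 -0.1   2.28  0.    0.96 -1.3 ]
12.72 stop-frame [-0.2   0.01] [0.4216 0.0996 0.0619] F [-1.   1.4  1.3] [ 0.17 -0.06  2.24  0.    0.96 -1.31]
13.11 stop-frame [-0.1876  0.0099] [0.434  0.0984 0.062 ] F [-0.3  0.   0.6] [ 0.17 -0.03  2.22 -0.    0.95 -1.32]
13.46 stop-frame [-0.1774  0.01  ] [0.4441 0.0977 0.0621] F [ 0.1  0.9 -0.2] [ 0.16 -0.01  2.2  -0.    0.95 -1.32]
13.81 stop-frame [-0.1674  0.01  ] [0.4541 0.0968 0.0621] F [ 0.   0.7 -0.8] [ 0.16  0.    2.18 -0.    0.95 -1.33]
14.16 stop-frame [-0.1576  0.01  ] [0.4639 0.0959 0.0621] F [0.2 0.3 0. ] [ 0.15  0.02  2.16 -0.    0.95 -1.33]
14.43 stop-frame [-0.1516  0.01  ] [0.4698 0.0954 0.0621] F [-0.3  0.2  0.6] [ 0.15  0.03  2.15  0.    0.96 -1.34]
```

View pics/s4.png

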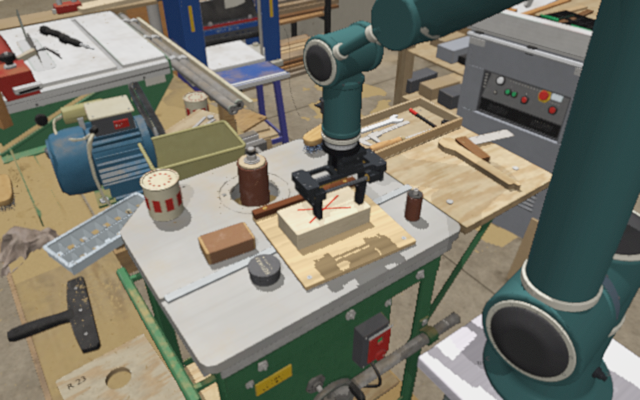

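The block lies flat with the red cross on top at (322,208). Next I back off, lower behind its near side, measure, and push towards the stop.

Run:
```python
from h import *
z=.040-DZ
manip.move_linear(W(-.182,.01,.097-DZ),rate=.12)
t=cam("top");print('top',[ (S(r[2]).round(4),r[3],r[4],r[1]) for r in[rect(t,.048,.068,(.43,.61,-.06,.22))]])
c=cam("scene");r=rect(c,.048,.066,(.44,.61,-.06,.22));print('scene',S(r[2]).round(4),r[3],r[4],[S(p).round(4).tolist() for p in r[5]])
manip.move_linear(W(-.182,.01,z),rate=.08);st()
manip.move_linear(W(-.150,.01,z),rate=.08);st()
```

```text
top [(array([-0.0913,  0.0106]), array([0.1881, 0.095 ]), 84.83, np.float64(0.058922763588528326))]
scene [-0.097   0.0125] [0.1921 0.0975] 83.26 [[-0.1486, -0.0821], [-0.0512, -0.085], [-0.0454, 0.1071], [-0.1428, 0.11]]
16.24 stop-frame [-0.1816  0.0101] [0.44   0.0981 0.0053] F [-0.1 -0.9  0.1] [ 0.16  0.07  2.25 -0.    0.83 -1.32]
16.79 stop-frame [-0.1494  0.01  ] [0.472  0.0952 0.005 ] F [-0.1  0.1 -0. ] [ 0.15  0.12  2.19 -0.    0.83 -1.34]
```

Run:
```python
from h import *
z=.040-DZ
for x in list(np.arange(-.140,-.110,.01))+list(np.arange(-.110,-.092,.002)):
    manip.move_linear(W(x,.01,z),rate=.04);s=manip.state()
    f=-s["contact_force"][:2]@XS;print(round(x,4),S(s["tool_pos"]).round(4),round(f,1),end=' | ')
    if f>10: break
st()
t=cam("top");r=rect(t,.048,.070,(.47,.63,-.06,.22));print('top',S(r[2]).round(4),r[3],r[4])
c=cam("scene");r=rect(c,.048,.066,(.46,.64,-.06,.22));print('scene',S(r[2]).round(4),r[3],r[4])
cv2.imwrite('pics/s5.png',cv2.resize(c["image"][140:290,240:440],None,fx=4,fy=4))
```

```text
-0.14 [-0.1395  0.01  ] 0.3 | -0.13 [-0.129   0.0101] 0.2 | -0.12 [-0.119   0.0101] -0.7 | -0.11 [-0.109   0.0101] 0.1 | -0.11 [-0.1097  0.01  ] -0.3 | -0.108 [-0.1082  0.01  ] 1.9 | -0.106 [-0.1081  0.01  ] 5.7 | -0.104 [-0.1082  0.01  ] 9.9 | -0.102 [-0.1082  0.01  ] 15.1 | 19.64 stop-frame [-0.1082  0.01  ] [0.5131 0.0916 0.004 ] F [-14.9   3.4  11.7] [ 0.13  0.2   2.09  0.    0.86 -1.36]
top [-0.0305  0.0107] [0.1876 0.0607] 84.85
scene [-0.061   0.0118] [0.1921 0.1206] 84.78
```

View pics/s5.png

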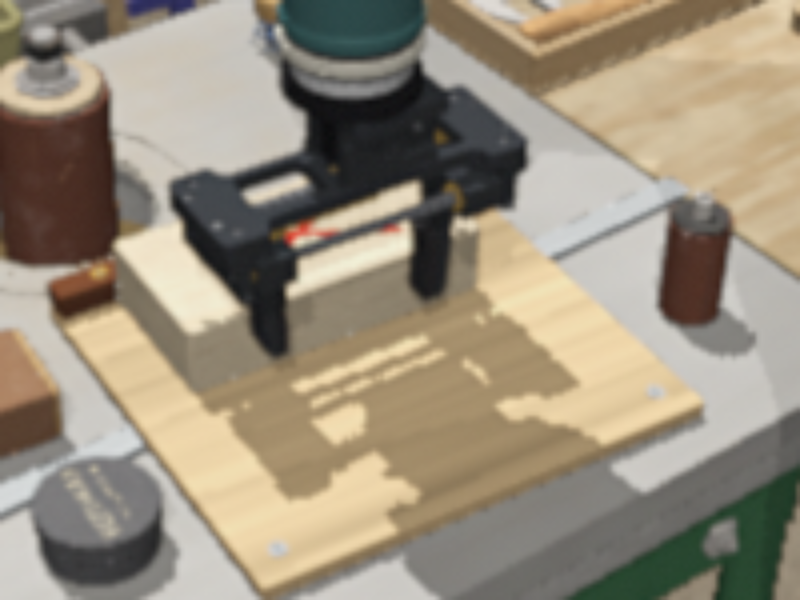

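The block is against the stop, and the push force rose sharply to 15 N. I'll back off, raise the arm and verify without the gripper in the way.

Run:
```python
from h import *
manip.move_linear(W(-.18,.01,.01),rate=.15)
manip.move_linear(W(-.22,.01,.22),rate=.2)
for n in("top","scene"):
    c=cam(n);r=rect(c,.049,.066,(.46,.635,-.06,.22));print(n,S(r[2]).round(4),r[3],r[4],[S(p).round(4).tolist() for p in r[5]])
    cv2.imwrite(f'pics/{n}6.png',cv2.resize(c["image"][150:280,230:430],None,fx=4,fy=4))
st()
```

```text
top [-0.0484  0.0107] [0.1876 0.0954] 84.84 [[-0.0963, -0.0829], [-0.001, -0.0832], [-0.0004, 0.1044], [-0.0959, 0.1046]]
scene [-0.05    0.0117] [0.1911 0.1   ] 84.49 [[-0.1009, -0.0834], [-0.0009, -0.0843], [0.0009, 0.1068], [-0.0992, 0.1078]]
21.73 stop-frame [-0.2208  0.0097] [0.4009 0.1011 0.2184] F [ 0.7 -0.3 -0.5] [ 0.19 -0.26  2.1  -0.    1.3  -1.3 ]
```

View pics/top6.png

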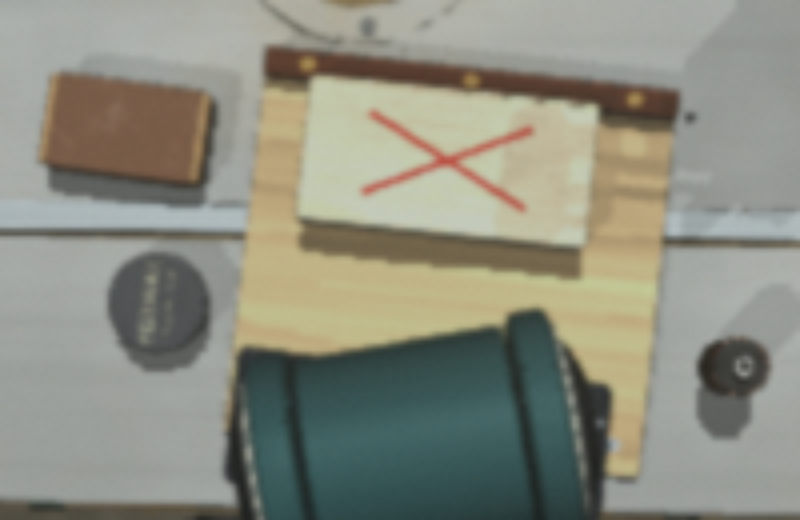

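The picture shows the block flat, red cross up, with its long side along the stop from (312,78) to (598,105). The tin, drum and cork have not moved. The block's x is about -0.048 and it is parallel within 0.01 rad, so I'm handing it in.

```bash
python3 -c "
from cell import order;print(order.close_job())"
```

```text
the job is handed in; nothing more can be done
None
```

The block lies flat on the board, red cross up, flush and parallel along the stop and about 11 mm off its middle; the job is handed in at about 22 s, no verdict was returned, and the tin, drum and cork look unmoved in the last picture.

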